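# Let the sample shuttle down the bench chute

## Robot

A 6-joint arm with a two-finger parallel gripper is mounted at the origin on the work surface. World frame = base frame: x ahead of the robot, y to its left, z up, the work surface at z = 0. Lengths are in mm, angles in rad, forces in N, time in s.
With the tool pointing down it reaches from about 300 to 850 mm from the base axis. Payload 5.4 kg.
Tool frame: the origin (TCP) lies on the centre line of the jaws, within the pads' length; the fingertips stand ahead of it and the grasp point (between the pads) is the TCP (robot.finger_overhang is the z of the fingertips in the tool frame, in mm); z points along the fingers, y is the line along which they close (so a half turn about z gives the same grasp; the last joint's range is limited). The gripper opens to 85 mm and grips with 20 to 120 N. Pads are 22 mm wide; open, the fingers measure 114 mm over their backs; the gripper's body (76 mm by 85 mm) begins 54 mm behind the grasp point. The pads swing forward as they close: fully open they stand 13 mm farther back than shut.
Start: joints at [-1.455, 0.158, 1.597, -0, 1.386, -0.21], TCP at [184.014, -544.743, 250.299] pointing down, gripper open.
Joint ranges: [-2.91, 2.91], [-0.94, 2.29], [0.18, 2.7], [-1.29, 4.43], [0.17, 2.64], [-3, 3]. Speed limits (rad/s): [2.57, 2.57, 3.14, 3.14, 3.14, 3.14].

## Interface

Orientations are given as [roll, pitch, yaw] about the fixed x, y, z axes, in that order (R = Rz(yaw) Ry(pitch) Rx(roll)).
In Python, from workcell import robot gives the robot as it stands. The module is installed in compiled form; this text tells all that it offers.
- The arm moves only by the tool jog_arm, never from a script. Its arguments are lists of equal length, an entry for each row: "slide": the shift along the world's x, y, z normalised to -1 to 1, where 1 is 250 mm, a list of three; "spin": the turn about the world's z normalised to -1 to 1, where 1 is 45 degrees; "fingers": the opening, from -1 (shut) to 1 (fully open). A call has 1 to 10 rows; each row is the pose to reach, as a shift and turn from the pose commanded when the call began; what a row does not reach only later rows make up. A row lasts 1/12 s, in which the tool goes at most 41.7 mm and 7.16 degrees, less where a joint would pass 70% of its speed; a pose out of reach is approached as far as the arm can. A call with a number of a shift or a turn outside -1 to 1 is refused whole. A call with a gripper value outside its range is refused whole. The fingers move at their own pace and stop on an object; "grip_force" is the grip in N (left out, the last holds). Time passes only in rows, so rows that repeat a pose let the fingers close. It gives the time, the measured TCP pose, the force, the opening and the grip force at its end, in the units of the state.
- robot.get_obs(): the state, without advancing time (a new reading comes with each control period).
- robot.read_camera(name): name is "scene" or "top" or "wrist"; returns the picture (384x512x3 uint8, blue, green, red); there is no depth.
- robot.camera_model(name): a dict with "fx", "fy", "cx", "cy" (pixels), "dist_coeffs" ([k1, k2, p1, p2, k3] as OpenCV has them; the pictures are not rectified), "origin" and "attitude" of the camera in the world; the wrist camera has in their place "tool_from_camera" (4x4, takes a point from camera to tool coordinates, whose origin is the TCP and whose axes are the flange's). Camera axes: x right, y up, looking along -z (the intrinsics and any distortion apply to the point x, -y, -z); pixel columns grow to the right and rows downward; lengths in mm; the calibration is good to about 2 mm. A picture is of the moment at which its call begins: read the wrist's pose just before it. camera_model takes no time and is no camera call.
- robot.hand_in(): hands the job in; it is judged then, once.
Trained networks look in the newest picture that a camera, given by its name, has taken for a name from the list of things; names that differ only in an ending like _2 or _b are one class to them, and where a whole thing is asked for, a point or a joint stands for the part that bears it (a point fixed in the world has none). Each returns a list of dicts, best first, with "score" (0 to 1); they miss things now and then, are a little off and sometimes report something else, mostly with a low value. They report only what shows in the picture. A call takes as long as a camera call. They do not tell look-alikes from the thing itself.
- robot.recognise(camera, query): "extent" ([left, top, right, bottom] in pixels, round what is visible of it).
- robot.cut_out(camera, query): "pixels" (384x512 bool, what is visible of it) and "extent" ([left, top, right, bottom] in pixels, round what is visible of it).
The state is a dict: "time": time; "q": joint angles; "qd": joint speeds; "joint_efforts": joint torques, N m; "tool_pos": TCP position; "eef_rot": TCP orientation; "contact_force": force on the tool from outside, world axes, zero at the start; "torque": the same for the moment, N m; "width": finger opening in mm; "gripper_force": force on a finger pad.
Only numpy, scipy, OpenCV 4.12 (cv2) and the standard library are available. Lean on these libraries where they do the work, as an engineer would, in place of code of your own. Each camera call takes 0.05 s, during which the arm holds its last target. There are 200 camera calls.

## Task

Press the chute's release plunger fully down, so that the little shuttle with the glass jar rolls out from under the wire guard by itself. Put the fingers in front of the rolling shuttle on the open run and cushion it: give way with it so that its sprung buffer meets the fingers softly and is squeezed in by no more than 12 mm, do not clamp it while it rolls, and bring it to a standstill for a moment well before the end blocks. Then ease it slowly down the rest of the way until it is fully home at the end blocks and leave it there, with the jar still in its cradle and the beaker and the reagent bottle undisturbed.

Things in the scene. Friction and masses are not known exactly. Their poses are not given: they have to be found in the camera images.
- chute: Light-wood sloping chute fixed on the bench. Frame: origin on the bench, z up, y along the chute uphill, x across it (-x: robot's side). It runs from y = -400 (low) to +240 mm. Floor top at height 65 mm + 0.045*y (slope 0.045). Channel 116 mm wide between side walls 10 mm thick, 35 mm higher than the floor. A wire guard covers it uphill of its mouth.
- mouth (a point): Mouth of the wire guard: floor centre line at chute y = -30. Uphill of it, to y = +237, steel bars along the chute, tops 81 mm above the floor, keep fingers out; the shuttle passes under them. Downhill of it the run is open above, 330 mm long to the end blocks.
- end_stop (a point): Floor centre line at the uphill faces of the two wooden end blocks, chute y = -360. The blocks, 45 mm high, cover x = -58 to -42 and +42 to +58; the 84 mm between them is open, so fingers in front of the shuttle can pass out between them; the chute floor ends at y = -400.
- shuttle: Aluminium shuttle, 104 wide (x), 0.3 kg with its buffer, rolling along the chute on a guide with a viscous brake of 1.8 N per m/s. Origin on the chute floor, axes as the chute's, tilted by the slope; it reaches from 45 uphill of the origin to the buffer face 85 downhill (-y). Chute y of the origin: +180 at the start, -274.5 fully home (buffer face then at the end blocks).
- buffer (a joint): How far the shuttle's sprung buffer plate is squeezed in: 0 = free, at most 0.036 m; spring 100 N/m. The glass is safe up to 0.012 m; a static hold takes 0.003 to 0.005 m. The plate (104 wide, flat, from 6 to 52 mm above the floor) is the shuttle's downhill face, 85 mm ahead of its origin when free.
- cradle (a point): Centre of the shuttle's cradle, 39 mm above its origin: the jar's centre lies here (within 3 mm) when it is in the cradle.
- jar: Sealed amber glass jar, white cap, lying across the shuttle: cylinder, radius 30, length 104 mm, 0.6 kg nominal, 0.42 to 0.84 by its hidden filling. Origin at its centre, own x = its axis (chute's x). By its mass the freed shuttle tends to 0.22 m/s nominal (0.17 to 0.28), time constant 0.5 s (0.4 to 0.64); the buffer leaves the guard 0.9 to 1.2 s after release, home at 2.2 to 3.2 s if not caught.
- gate (a joint): Travel of the plunger with the gate blade it carries: 0 = up, gate shut (the blade holds the jar and so the shuttle), 0.024 m = fully down, gate open. Friction of 5 N (plus 25 N per m/s); it stays where it is left. The shuttle is let go at 0.010 to 0.014 m.
- knob_top (a point): Centre of the flat top of the release plunger's round grey metal knob (diameter 36 mm, 12 mm thick on a 12 mm stem), beside the chute on the robot's side at chute x = -110, y = -20; 125 mm above the bench when up, 101 mm when fully down. Pushed straight down.
- beaker: Glass beaker, 90 mm wide, 110 mm high, standing on the bench; leave alone.
- reagent: Amber reagent bottle with red cap, 60 mm wide, 120 mm high, standing on the bench; leave alone.
Things that resemble listed ones, but are neither listed nor needed, are in the scene too. What is shaped like the jar but turquoise or yellow is not meant.

How it is judged:
By the outcome, as a careful person would: the job done as asked, in the order asked, and still so for the second after the job is handed in, with the robot touching nothing.
It also fails if it takes over 42 s, if anything falls off the work surface, if the arm or the gripper's body presses on something with over 40 N, if the wrist force passes 120 N, or if a joint passes its speed limit or range.

## Working session

There is one attempt and no reset: what is moved stays moved. The work goes in short steps, Python scripts to look and compute and a tool call to move; the robot and the scene stay as the last step left them, time stands still between calls to the robot, and variables do not carry over. Pictures are saved under pics/ and viewed, at most 10 in all, crops included, and the job is handed in when it is done.

Besides the shell and the picture viewer there is one more tool, called after "Call:" as a command line: name --pt "numbers of a row" for each row, then --argument value for the rest. jog_arm: Moves the arm, as the interface text tells. Its arguments: {"type":"object","properties":{"slide":{"type":"array"},"spin":{"type":"array"},"fingers":{"type":"array"},"grip_force":{"type":"number"}},"required":["slide","spin","fingers"]}

```bash
mkdir -p pics; python3 - <<'E'
from workcell import robot
import cv2,numpy as np
o=robot.get_obs();print({k:np.round(v,3).tolist() for k,v in o.items()}, robot.finger_overhang)
ims=[]
for c in("scene","top"):
    im=robot.read_camera(c);cv2.imwrite(f"pics/{c}0.png",im)
    print(c,robot.camera_model(c))
    for q in("knob_top","shuttle","jar","chute","beaker","reagent"):
        print(c,q,[(round(r["score"],2),np.round(r["extent"]).tolist()) for r in robot.recognise(c,q)][:3])
print(robot.get_obs()["time"],robot.camera_model("wrist"))
E
```

```text
{'time': 0.0, 'q': [-1.455, 0.159, 1.598, -0.0, 1.386, -0.21], 'qd': [0.001, -0.002, -0.0, 0.001, -0.001, -0.0], 'joint_efforts': [0.002, -39.599, -33.143, 0.0, 0.008, -0.0], 'tool_pos': [183.95, -544.165, 249.285], 'eef_rot': [-3.14, -0.0, 0.326], 'contact_force': [0.776, -0.502, -0.379], 'torque': [-0.009, 0.048, 0.013], 'gripper_force': 0.0, 'width': 85.091} 19.0
scene {'fx': 371.9328790610581, 'fy': 371.9328790610581, 'cx': 257.9457010197104, 'cy': 188.50810152557398, 'dist_coeffs': array([0.04115257, 0.        , 0.        , 0.        , 0.        ]), 'origin': array([1157.4223843 ,  -80.73930394, 1035.22481102]), 'attitude': array([ 0.60937053, -0.00587288,  1.44058872])}
scene knob_top [(0.73, [293.0, 159.0, 357.0, 197.0])]
scene shuttle [(0.72, [333.0, 183.0, 382.0, 212.0]), (0.64, [172.0, 162.0, 391.0, 234.0])]
scene jar [(0.92, [354.0, 175.0, 382.0, 213.0]), (0.91, [315.0, 136.0, 336.0, 168.0]), (0.64, [397.0, 216.0, 441.0, 252.0])]
scene chute [(0.89, [172.0, 159.0, 392.0, 236.0]), (0.43, [78.0, 220.0, 123.0, 264.0])]
scene beaker [(0.92, [80.0, 221.0, 120.0, 263.0])]
scene 
[... 716 characters left out ...]
322.0, 217.0]), (0.48, [167.0, 171.0, 215.0, 217.0])]
top reagent [(0.55, [135.0, 232.0, 156.0, 246.0]), (0.27, [140.0, 150.0, 322.0, 216.0])]
0.7 {'fx': 316.8024012563976, 'fy': 316.8024012563976, 'cx': 256.00829862203443, 'cy': 184.43910712415993, 'dist_coeffs': array([-0.02613896,  0.        ,  0.        ,  0.        ,  0.        ]), 'tool_from_camera': array([[ 1.55695100e-04,  9.52829568e-01,  3.03505832e-01,
         7.72293135e+01],
       [ 9.99999847e-01,  1.25856897e-05, -5.52500401e-04,
         6.91148194e-01],
       [-5.30258548e-04,  3.03505871e-01, -9.52829421e-01,
        -1.23546211e+02],
       [ 0.00000000e+00,  0.00000000e+00,  0.00000000e+00,
         1.00000000e+00]])}
```

```bash
python3 - <<'E'
import cv2
a=cv2.imread("pics/scene0.png")[110:280,60:460];b=cv2.imread("pics/top0.png")[110:270,90:410]
cv2.imwrite("pics/sc.png",cv2.resize(a,None,fx=2,fy=2,interpolation=2));cv2.imwrite("pics/tc.png",cv2.resize(b,None,fx=2.5,fy=2.5,interpolation=2))
E
```

```text
(no output)
```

View pics/sc.png

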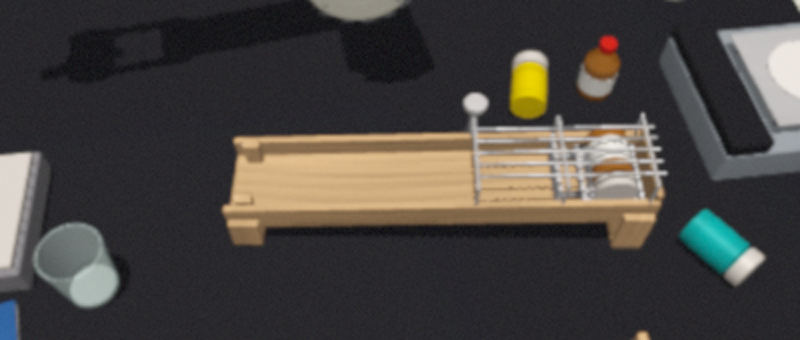

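View pics/tc.png

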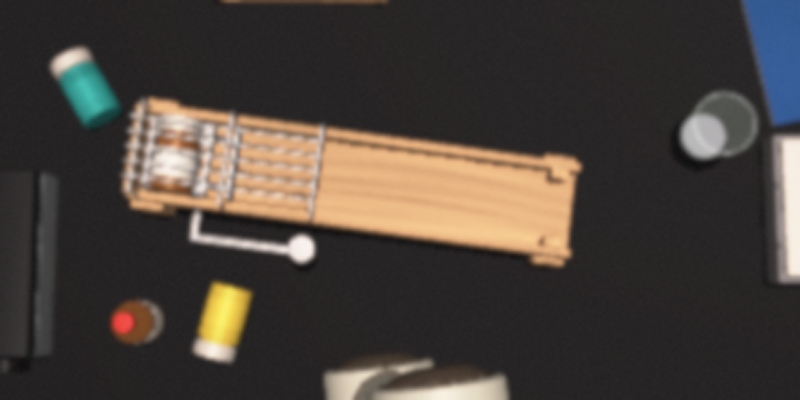

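The scene view shows the chute with its high, guarded end at the right. The knob is at crop (475,103) and the low end at x≈235. In the top view the knob is at crop (301,249) and the chute runs from (135,150) down to (575,208). I'll fit the chute pose from these points.

```bash
cat > h.py <<'E'
import numpy as np,cv2
from scipy.spatial.transform import Rotation as R
from scipy.optimize import least_squares
from workcell import robot
def proj(m,P,T=None):
    P=np.atleast_2d(np.asarray(P,float))
    if T is None: Rm,t=R.from_euler("xyz",m["attitude"]).as_matrix(),np.asarray(m["origin"])
    else: Rm,t=T[:3,:3],T[:3,3]
    c=(P-t)@Rm*[1,-1,-1]
    K=np.array([[m["fx"],0,m["cx"]],[0,m["fy"],m["cy"]],[0,0,1]])
    return cv2.projectPoints(c,np.zeros(3),np.zeros(3),K,np.asarray(m["dist_coeffs"]))[0][:,0]
def wristT(m,o):
    T=np.eye(4);T[:3,:3]=R.from_euler("xyz",o["eef_rot"]).as_matrix();T[:3,3]=o["tool_pos"]
    return T@m["tool_from_camera"]
def world(p,P): # p=x,y,yaw
    P=np.atleast_2d(np.asarray(P,float));c,s=np.cos(p[2]),np.sin(p[2])
    return P@np.array([[c,-s,0],[s,c,0],[0,0,1]]).T+[p[0],p[1],0]
def fl(y): return 65+.045*y
E
python3 - <<'E'
from h import *
wt=lambda x,y:[x,y,fl(y)+35]
kn=[-110,-20,125]
t=lambda u,v:(90+u/2.5,110+v/2.5); s=lambda u,v:(60+u/2,110+v/2)
obs=[("top",kn,t(301,249)),("top",wt(68,-400),t(578,160)),("top",wt(-68,-400),t(569,257)),("top",[62,-30,fl(-30)+79],t(323,126)),("top",[-62,-30,fl(-30)+79],t(311,219)),
("scene",kn,s(475,103)),("scene",wt(68,-400),s(226,208)),("scene",wt(-68,-400),s(235,139))]
M={c:robot.camera_model(c) for c in("top","scene")}
f=lambda p:np.concatenate([(proj(M[c],world(p,P))[0]-uv) for c,P,uv in obs])
r=least_squares(f,[550,0,0.1],loss="soft_l1");print(r.x,np.round(f(r.x).reshape(-1,2),1))
k=lambda q:np.concatenate([(proj(M[c],q)[0]-uv) for c,P,uv in obs if P is kn])
r2=least_squares(k,[450,100,100]);print("knob",r2.x,k(r2.x),world(r.x,kn))
for y in(-30,-360,-400,240):print(y,world(r.x,[0,y,fl(y)]))
np.save("p.npy",r.x)
for n,b in(("beaker",{"top":[365,146,393,173],"scene":[80,221,120,263]}),("reagent",{"top":[135,232,156,246],"scene":[350,129,371,158]})):
    k=lambda q:np.concatenate([proj(M[c],q)[0]-[(e[0]+e[2])/2,(e[1]+e[3])/2] for c,e in b.items()])
    print(n,least_squares(k,[450,0,50]).x)
E
```

```text
[ 5.47099231e+02  1.51196262e+02 -1.27672176e-01] [[-0.2 -0. ]
 [-0.   0.9]
 [-0.4 -0.9]
 [-0.   0.6]
 [ 0.  -1.7]
 [ 0.1 -1.4]
 [-1.   1.6]
 [ 0.1 -0.8]]
knob [435.75528942 145.45166642 118.18824337] [-0.03702651 -0.00669685 -0.03373571  0.00089789] [[435.4480119 145.3648599 125.       ]]
-30 [[543.27946274 121.44043288  63.65      ]]
-360 [[ 501.26201087 -205.87368801   48.8       ]]
-400 [[ 496.1689864  -245.54812691   47.        ]]
240 [[577.65737791 389.24289543  75.8       ]]
beaker [ 620.14337657 -460.45806293   75.40925665]
reagent [334.11275493 391.1264448   55.22627254]
```

Call:
jog_arm --pt "0.8 1 0" --pt "0.8 1 0" --pt "0.8 1 0" --pt "0.8 1 0" --pt "0.8 1 0" --pt "0.8 1 0" --pt "0.8 1 0" --pt "0.8 1 0" --spin '[1,1,1,1,1,1,1,1]' --fingers '[-1,-1,-1,-1,-1,-1,-1,-1]' --grip_force 20

```text
time: 1.37
tool_pos: [385.6, -291.9, 250.5]
eef_rot: [3.141, -0.001, 1.115]
contact_force: [0.5, 0.1, 0.1]
width: 0.2
gripper_force: 0.0
```

Call:
jog_arm --pt "0.2 1 0" --pt "0.2 1 0" --pt "0.2 1 0" --pt "0.2 1 0" --pt "0.2 1 0" --pt "0.2 1 0" --pt "0.2 1 0" --spin '[0.42,0.42,0.42,0.42,0.42,0.42,0.42]' --fingers '[-1,-1,-1,-1,-1,-1,-1]'

```text
time: 1.95
tool_pos: [434.3, -39.1, 250.5]
eef_rot: [3.141, -0.003, 1.448]
contact_force: [0.5, -0.5, -0.3]
width: 0.2
gripper_force: 0.0
```

Call:
jog_arm --pt "0.2 0.4 0" --pt "0.2 0.4 0" --pt "0.2 0.4 0" --pt "0.2 0.4 0" --pt "0.2 0.4 0" --spin '[0,0,0,0,0]' --fingers '[-1,-1,-1,-1,-1]'

```text
time: 2.37
tool_pos: [484.2, 56.0, 250.2]
eef_rot: [-3.141, 0.0, 1.444]
contact_force: [0.0, -0.7, -0.3]
width: 0.3
gripper_force: 0.0
```

```bash
python3 - <<'E'
from h import *
o=robot.get_obs();im=robot.read_camera("wrist");np.save("o1.npy",o,allow_pickle=True)
m=robot.camera_model("wrist");T=wristT(m,o);p=np.load("p.npy")
big=cv2.resize(im,None,fx=1.5,fy=1.5,interpolation=2)
P=[[-110,-20,125]]+[[x,y,fl(y)+35] for x in(-68,68,-58,58) for y in(-200,-100,0)]+[[x,-30,fl(-30)+79] for x in(-62,62)]
uv=proj(m,world(p,P),T)
for a,b in zip(P,uv):
    if 0<b[0]<512 and 0<b[1]<384: cv2.drawMarker(big,tuple(int(c*1.5) for c in b),(0,0,255),0,10,1)
cv2.imwrite("pics/w1.png",big);print(o["tool_pos"],o["eef_rot"],uv.round(1).tolist())
E
```

```text
[484.23415698  56.02591729 250.16483645] [-3.14119696e+00  3.63771822e-04  1.44380607e+00] [[176.1, 75.9], [238.6, 263.1], [236.6, 169.4], [234.1, 50.4], [371.6, 262.9], [385.7, 169.6], [402.8, 51.3], [248.4, 263.1], [247.6, 169.4], [246.6, 50.4], [361.9, 263.0], [374.9, 169.5], [390.5, 51.1], [239.4, 90.2], [415.3, 91.0]]
```

View pics/w1.png

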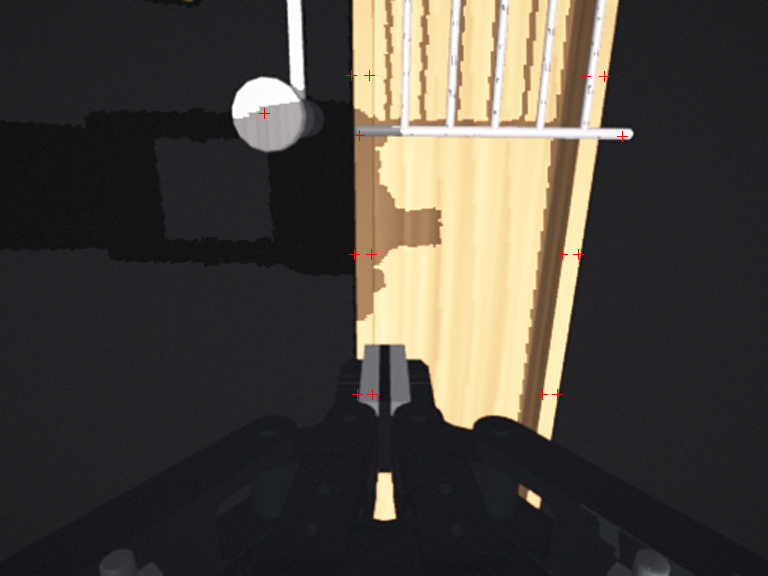

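The wrist view shows the knob disc centred at about (267,114), where the fit predicts (264,113). The wall and mouth markers agree to about 2 mm, so the fit is good. Next I'll go above the knob.

Call:
jog_arm --pt "-0.19 0.36 0" --pt "-0.19 0.36 0" --pt "-0.19 0.36 0" --pt "-0.19 0.36 -0.2" --pt "-0.19 0.36 -0.36" --pt "-0.19 0.36 -0.38" --pt "-0.19 0.36 -0.38" --spin '[0,0,0,0,0,0,0]' --fingers '[-1,-1,-1,-1,-1,-1,-1]'

```text
time: 3.0
tool_pos: [433.2, 143.9, 151.2]
eef_rot: [-3.133, 0.002, 1.439]
contact_force: [-0.9, 0.1, -0.3]
width: -0.3
gripper_force: 0.0
```

Call:
jog_arm --pt "0 0 -0.016" --pt "0 0 -0.032" --pt "0 0 -0.044" --pt "0 0 -0.052" --pt "0 0 -0.052" --spin '[0,0,0,0,0]' --fingers '[-1,-1,-1,-1,-1]'

```text
time: 3.42
tool_pos: [437.5, 145.0, 143.2]
eef_rot: [3.139, -0.0, 1.441]
contact_force: [0.8, 0.2, 0.5]
width: -0.3
gripper_force: 0.5
```

Call:
jog_arm --pt "0 0 -0.008" --pt "0 0 -0.016" --pt "0 0 -0.016" --spin '[0,0,0]' --fingers '[-1,-1,-1]'

```text
time: 3.67
tool_pos: [437.3, 145.2, 138.7]
eef_rot: [3.14, -0.0, 1.441]
contact_force: [1.4, -1.4, 2.1]
width: -0.2
gripper_force: 1.5
```

```bash
python3 - <<'E'
from h import *
for i in range(3):
    im=robot.read_camera("wrist");o=robot.get_obs();print(o["time"],o["tool_pos"].round(1),o["contact_force"].round(2))
cv2.imwrite("pics/w2.png",im)
E
```

```text
3.7167 [437.2 145.2 138.7] [ 1.53 -1.06  2.57]
3.7667 [437.2 145.3 138.7] [ 1.67 -1.14  2.98]
3.8167 [437.2 145.3 138.7] [ 1.81 -0.87  2.83]
```

View pics/w2.png

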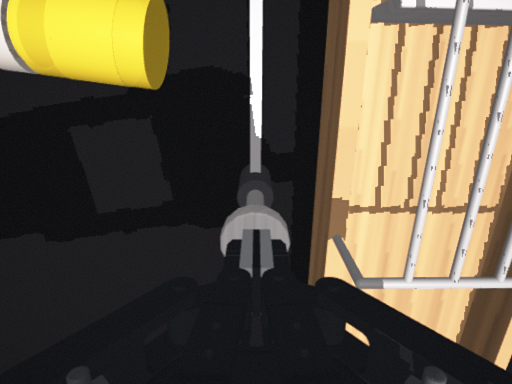

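The fingertips rest centred on the knob, touching it lightly at TCP z 138.7. Before the press I'll check the finger face geometry and prepare a measuring overlay. Neither uses clock time.

```bash
cat > look.py <<'E'
from h import *
import sys
# montage of n wrist pictures with chute-y lines at plate-top height (floor+52), TCP chute pose printed
n,name=int(sys.argv[1]),sys.argv[2];p=np.load("p.npy")+[1.5,0,0];m=robot.camera_model("wrist");out=[]
c,s=np.cos(p[2]),np.sin(p[2])
for i in range(n):
    o=robot.get_obs();im=robot.read_camera("wrist");T=wristT(m,o)
    d=o["tool_pos"]-[p[0],p[1],0]; print("t",round(o["time"],3),"TCP chute",np.round([c*d[0]+s*d[1],-s*d[0]+c*d[1],d[2]],1),"F",o["contact_force"].round(2))
    cv2.imwrite(f"pics/raw_{name}_{i}.png",im)
    b=cv2.resize(im,None,fx=1.5,fy=1.5,interpolation=2)
    for y in range(-340,60,10):
        q=(proj(m,world(p,[[-50,y,fl(y)+52],[50,y,fl(y)+52]]),T)*1.5).astype(int)
        if 0<q[0][1]<576:
            L=3 if y%50 else 12
            for a in(q[0],q[1]): cv2.line(b,(int(a[0])-L,int(a[1])),(int(a[0])+L,int(a[1])),(0,0,255),1)
            if y%20==0: cv2.putText(b,str(y),(int(q[1][0])+14,int(q[1][1])+4),0,.38,(0,255,0),1)
    out.append(b[:420,230:630])
cv2.imwrite(f"pics/{name}.png",np.hstack(out))
E
python3 - <<'E'
from h import *
m=robot.camera_model("wrist");
for z in(0,10,19):
  for x in(8,11): print(z,x,proj(m,(m["tool_from_camera"]@np.eye(4))[:0,:3] if 0 else [[x,0,z],[x,14,z]],m["tool_from_camera"])*1.5)
print("tip rows in w1 ~ (363..410,345)")
E
```

```text
0 8 [[384.2902795  372.73709506]
 [432.21107477 372.71045457]]
0 11 [[384.29379301 363.53979752]
 [432.5411738  363.51564696]]
10 8 [[384.26254592 356.84583846]
 [429.11838129 356.826756  ]]
10 11 [[384.26564818 348.13720438]
 [429.40608016 348.1202535 ]]
19 8 [[384.24044563 344.18510417]
 [426.65292512 344.17111324]]
19 11 [[384.24323965 335.87652401]
 [426.90904621 335.86439722]]
tip rows in w1 ~ (363..410,345)
```

Call:
jog_arm --pt "0 0 -0.082" --pt "0 0 -0.084" --spin '[0,0]' --fingers '[-1,-1]'

```text
time: 3.98
tool_pos: [439.0, 145.6, 119.9]
eef_rot: [3.137, -0.001, 1.441]
contact_force: [1.0, 0.0, 13.9]
width: 0.0
gripper_force: 7.6
```

Call:
jog_arm --pt "0 0 -0.008" --spin '[0]' --fingers '[-1]'

```text
time: 4.07
tool_pos: [439.2, 145.6, 119.5]
eef_rot: [3.137, -0.001, 1.441]
contact_force: [-12.2, -1.7, 41.6]
width: -0.1
gripper_force: 21.5
```

Call:
jog_arm --pt "0 0 0.1" --pt "0.03 -0.16 0.1" --pt "0.15 -0.25 0.1" --pt "0.27 -0.345 0.1" --pt "0.388 -0.436 0.03" --pt "0.388 -0.436 -0.072" --spin '[0,0,0,0,0,0]' --fingers '[-1,-1,-1,-1,-1,-1]'

```text
time: 4.57
tool_pos: [540.2, 32.0, 99.7]
eef_rot: [3.131, 0.001, 1.437]
contact_force: [0.1, 0.1, 0.5]
width: 0.0
gripper_force: 0.0
```

```bash
python3 look.py 2 w3; python3 - <<'E'
import cv2,numpy as np
E
```

```text
t 4.567 TCP chute [   6.8 -119.3   99.7] F [0.07 0.11 0.48]
t 4.617 TCP chute [  -0.9 -117.6   92.1] F [-4.4  -0.73 -3.06]
```

View pics/w3.png

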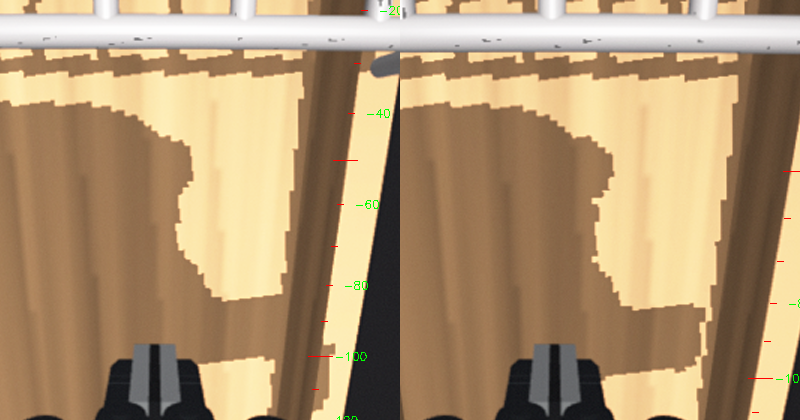

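The fingers are in the run. In the wrist picture the mouth bar is at row ~30 and the shuttle isn't out yet, so I'll wait two rows.

Call:
jog_arm --pt "0 0 0.008" --pt "0 0 0.012" --pt "0 0 0.012" --spin '[0,0,0]' --fingers '[-1,-1,-1]'

```text
time: 4.92
tool_pos: [534.0, 36.9, 101.9]
eef_rot: [3.139, -0.0, 1.442]
contact_force: [-0.3, -0.4, -0.0]
width: -0.2
gripper_force: 0.0
```

```bash
python3 look.py 2 w4
```

```text
t 4.917 TCP chute [ 1.000e-01 -1.152e+02  1.019e+02] F [-0.27 -0.41 -0.  ]
t 4.967 TCP chute [   0.2 -115.3  101.9] F [-0.67  0.74 -0.28]
```

View pics/w4.png

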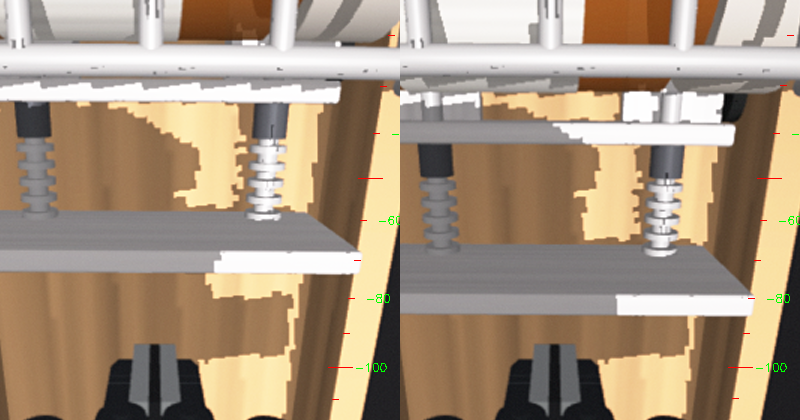

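The plate's downhill edge is at row 272, then 315, which is y ≈ -73 and then -84.6 mm. That gives about 0.23 m/s, so the jar is heavy. Now at t = 5.017 the face is at about -96 and the fingers at about -105. I'll simulate the give-way profile, which uses no clock time.

```bash
cat > sim.py <<'E'
import numpy as np
def run(prof,gap,v,tau,lag,k=100,b=1.8,dt=1e-3):
    m=b*tau;cmd=np.r_[0,np.cumsum(prof)]/1e3;tt=np.arange(len(cmd))/12
    t=0;s=-gap/1e3;f=0;mx=0;tc=None;vc=0;mxf=0
    while t<tt[-1]+1.5:
        f+=(np.interp(t,tt,cmd)-f)*dt/lag
        x=max(0,s-f)
        if x>0 and tc is None: tc=t;vc=v-(np.interp(t,tt,cmd)-f)/lag
        mx=max(mx,x); v+=dt*(m*9.81*.045-b*v-k*x)/m; s+=v*dt;t+=dt
    return mx*1e3,tc,vc,f*1e3
if __name__=="__main__":
    P={"A":[18,17,17,17,16,15,14,13,11,9,7,5,3,1],"B":[18,17,17,16,15,14,13,12,11,10,8,6,4,2,1],
    "C":[19,18,18,17,17,16,15,13,11,9,7,5,3,2,1],"D":[20,19,18,17,17,16,15,14,12,11,9,7,5,4,2,1]}
    for n,p in P.items():
        w=[run(p,g,v,ta,l) for g in(4,8,12) for v in(.215,.235,.25) for ta in(.55,.64) for l in(.015,.04)]
        print(n,sum(p),"max",round(max(a[0] for a in w),1),"mid",np.round(run(p,9,.235,.62,.025),2),"tc",min(a[1] for a in w if a[1]),max((a[1] or 9) for a in w))
        print([round(run(p,g,v,.64,.03)[0],1) for g in(2,4,8,12) for v in(.215,.235,.25)])
E
python3 sim.py
```

```text
A 163 max 11.3 mid [9.51e+00 1.50e-01 5.00e-02 1.63e+02] tc 0.02000000000000001 0.44500000000000034
[np.float64(7.7), np.float64(9.1), np.float64(10.7), np.float64(8.0), np.float64(8.8), np.float64(9.8), np.float64(9.4), np.float64(9.6), np.float64(10.0), np.float64(10.2), np.float64(10.3), np.float64(10.5)]
B 164 max 12.2 mid [9.76e+00 1.50e-01 5.00e-02 1.64e+02] tc 0.02000000000000001 0.4060000000000003
[np.float64(9.1), np.float64(8.4), np.float64(7.9), np.float64(9.1), np.float64(8.2), np.float64(7.6), np.float64(10.3), np.float64(9.3), np.float64(8.7), np.float64(11.7), np.float64(11.0), np.float64(10.4)]
C 171 max 11.1 mid [9.00e+00 2.00e-01 4.00e-02 1.71e+02] tc 0.02100000000000001 0.5430000000000004
[np.float64(8.0), np.float64(9.2), np.float64(10.4), np.float64(8.1), np.float64(9.1), np.float64(9.9), np.float64(8.6), np.float64(9.5), np.float64(10.1), np.float64(8.0), np.float64(9.4), np.float64(10.1)]
D 187 max 10.1 mid [9.05e+00 2.60e-01 4.00e-02 1.87e+02] tc 0.02100000000000001 0.5810000000000004
[np.float64(7.7), np.float64(7.2), np.float64(7.3), np.float64(8.2), np.float64(7.5), np.float64(7.4), np.float64(8.9), np.float64(9.1), np.float64(8.9), np.float64(9.4), np.float64(9.5), np.float64(9.9)]
```

```bash
cat > opt.py <<'E'
from sim import run
import numpy as np
from scipy.optimize import minimize
S=[(g,v,ta,l) for g in(3,8,13) for v in(.22,.235,.25) for ta,l in((.55,.03),(.64,.015),(.64,.04))]
def cost(p):
    p=np.asarray(p)
    w=np.array([run(p,*s,dt=3e-3)[0] for s in S])
    return np.mean((w/8)**8)**.125*8+.1*max(0,p.sum()-172)+np.sum(np.maximum(0,-p))+5*max(0,p[0]-21)+.5*np.sum(np.maximum(0,np.diff(p)))
r=minimize(cost,[20,19,18,17,16,15,14,12,11,9,7,5,4,2,1],method="Powell",options=dict(maxfev=1500))
p=np.round(r.x,1);print(p.tolist(),p.sum(),r.fun,max(run(p,*s)[0] for s in S),run(p,9,.235,.63,.025),np.round(np.cumsum(p)).tolist())
E
timeout 400 python3 opt.py
```

```text
[18.6, 18.6, 16.8, 15.6, 15.4, 14.8, 13.7, 10.8, 9.7, 9.1, 7.2, 5.7, 4.4, 3.4, 3.0] 166.79999999999998 8.143523959165238 9.572023214862945 (np.float64(7.831643959478191), 0.19300000000000014, np.float64(0.045850656403743834), np.float64(166.79999999999964)) [19.0, 37.0, 54.0, 70.0, 85.0, 100.0, 114.0, 124.0, 134.0, 143.0, 150.0, 156.0, 160.0, 164.0, 167.0]
```

Call:
jog_arm --pt "-0.0095 -0.0738 -0.0033" --pt "-0.0189 -0.1476 -0.0067" --pt "-0.0275 -0.2143 -0.0097" --pt "-0.0354 -0.2762 -0.0125" --pt "-0.0433 -0.3373 -0.0153" --pt "-0.0508 -0.396 -0.018" --pt "-0.0578 -0.4504 -0.0204" --pt "-0.0633 -0.4932 -0.0224" --pt "-0.0682 -0.5317 -0.0241" --pt "-0.0728 -0.5678 -0.0258" --spin '[0,0,0,0,0,0,0,0,0,0]' --fingers '[-1,-1,-1,-1,-1,-1,-1,-1,-1,-1]'

```text
time: 5.85
tool_pos: [515.5, -106.3, 94.3]
eef_rot: [3.141, 0.0, 1.441]
contact_force: [-0.3, -0.9, -0.1]
width: -0.1
gripper_force: 0.2
```

Call:
jog_arm --pt "-0.0037 -0.0286 -0.0013" --pt "-0.0066 -0.0512 -0.0023" --pt "-0.0088 -0.0686 -0.0031" --pt "-0.0105 -0.0821 -0.0037" --pt "-0.0118 -0.0921 -0.0042" --pt "-0.0127 -0.0992 -0.0045" --pt "-0.0127 -0.0992 -0.0045" --pt "-0.0127 -0.0992 -0.0045" --spin '[0,0,0,0,0,0,0,0]' --fingers '[-1,-1,-1,-1,-1,-1,-1,-1]'

```text
time: 6.52
tool_pos: [512.2, -130.4, 92.7]
eef_rot: [3.142, -0.0, 1.441]
contact_force: [-0.2, -1.0, 0.3]
width: -0.0
gripper_force: 0.3
```

```bash
python3 look.py 2 w5
```

```text
t 6.517 TCP chute [  -0.3 -283.9   92.7] F [-0.16 -0.96  0.25]
t 6.567 TCP chute [  -0.3 -283.8   92.7] F [ 0.35 -0.9   0.67]
```

View pics/w5.png

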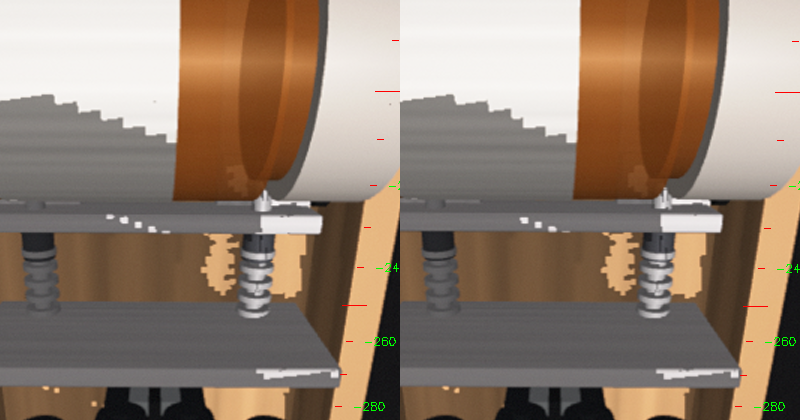

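The plate rests on the fingers at row ~387 (y ≈ -274) with the shuttle stopped, the buffer squeezed only a little and the jar in its cradle. I'll hold briefly, then ease it down at 30 mm/s.

Call:
jog_arm --pt "0 0 0" --pt "0 0 0" --pt "0 0 0" --pt "0 0 0" --pt "0 0 0" --pt "0 0 0" --pt "0 0 0" --pt "0 0 0" --pt "0 0 0" --pt "0 0 0" --spin '[0,0,0,0,0,0,0,0,0,0]' --fingers '[-1,-1,-1,-1,-1,-1,-1,-1,-1,-1]'

```text
time: 7.45
tool_pos: [512.1, -130.5, 92.7]
eef_rot: [-3.142, -0.0, 1.441]
contact_force: [-0.2, -0.4, 0.1]
width: 0.4
gripper_force: 0.2
```

Call:
jog_arm --pt "0 0 0" --pt "0 0 0" --pt "0 0 0" --pt "0 0 0" --pt "0 0 0" --pt "0 0 0" --pt "0 0 0" --pt "-0.0003 -0.002 -0.0001" --pt "-0.0008 -0.006 -0.0003" --pt "-0.0015 -0.012 -0.0005" --spin '[0,0,0,0,0,0,0,0,0,0]' --fingers '[-1,-1,-1,-1,-1,-1,-1,-1,-1,-1]'

```text
time: 8.28
tool_pos: [511.7, -133.5, 92.6]
eef_rot: [-3.142, -0.0, 1.441]
contact_force: [0.4, -0.7, 0.2]
width: 0.0
gripper_force: 0.2
```

Call:
jog_arm --pt "-0.0011 -0.0085 -0.0004" --pt "-0.0023 -0.018 -0.0008" --pt "-0.0036 -0.028 -0.0013" --pt "-0.0049 -0.038 -0.0017" --pt "-0.0061 -0.048 -0.0022" --pt "-0.0074 -0.058 -0.0026" --pt "-0.0087 -0.068 -0.0031" --pt "-0.01 -0.078 -0.0035" --pt "-0.0113 -0.088 -0.004" --pt "-0.0126 -0.098 -0.0044" --spin '[0,0,0,0,0,0,0,0,0,0]' --fingers '[-1,-1,-1,-1,-1,-1,-1,-1,-1,-1]'

```text
time: 9.12
tool_pos: [508.6, -158.2, 91.5]
eef_rot: [3.142, -0.0, 1.441]
contact_force: [-0.2, 0.0, 0.5]
width: -0.2
gripper_force: 0.2
```

Call:
jog_arm --pt "-0.0013 -0.0099 -0.0005" --pt "-0.0026 -0.0198 -0.0009" --pt "-0.0038 -0.0297 -0.0014" --pt "-0.0051 -0.0396 -0.0018" --pt "-0.0064 -0.0495 -0.0023" --pt "-0.0076 -0.0594 -0.0027" --pt "-0.0089 -0.0693 -0.0032" --pt "-0.0102 -0.0792 -0.0036" --pt "-0.0115 -0.0891 -0.0041" --pt "-0.0127 -0.099 -0.0045" --spin '[0,0,0,0,0,0,0,0,0,0]' --fingers '[-1,-1,-1,-1,-1,-1,-1,-1,-1,-1]'

```text
time: 9.95
tool_pos: [505.4, -183.0, 90.4]
eef_rot: [3.142, -0.0, 1.441]
contact_force: [-0.9, 0.7, 0.2]
width: 0.0
gripper_force: 0.2
```

Call:
jog_arm --pt "-0.0011 -0.0085 -0.0004" --pt "-0.002 -0.0155 -0.0007" --pt "-0.0029 -0.0225 -0.001" --pt "-0.0037 -0.0287 -0.0013" --pt "-0.0045 -0.0348 -0.0016" --pt "-0.0053 -0.041 -0.0019" --pt "-0.006 -0.047 -0.0021" --pt "-0.0068 -0.053 -0.0024" --pt "-0.0076 -0.059 -0.0027" --pt "-0.0084 -0.065 -0.0029" --spin '[0,0,0,0,0,0,0,0,0,0]' --fingers '[-1,-1,-1,-1,-1,-1,-1,-1,-1,-1]'

```text
time: 10.78
tool_pos: [503.3, -199.1, 89.6]
eef_rot: [-3.142, -0.0, 1.441]
contact_force: [0.3, -0.4, 0.1]
width: -0.2
gripper_force: 0.2
```

```bash
python3 look.py 1 w6; python3 - <<'E'
import cv2
a=cv2.imread("pics/raw_w5_1.png");b=cv2.imread("pics/raw_w6_0.png")
cv2.imwrite("pics/w6b.png",cv2.hconcat([a[:330,100:480],cv2.imread("pics/w6.png")[:330]]))
E
```

```text
t 10.783 TCP chute [-3.000e-01 -3.532e+02  8.960e+01] F [ 0.31 -0.45  0.08]
```

View pics/w6.png

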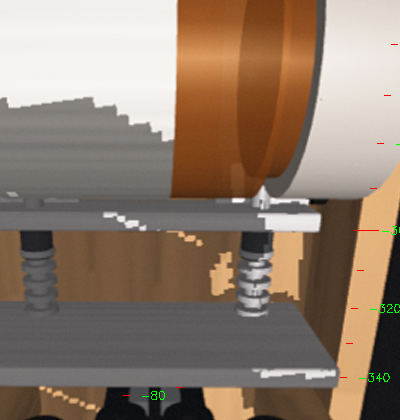

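The shuttle is following softly, with its face at y ≈ -343 (row 385). I'll continue slowly to the blocks and then beyond them.

Call:
jog_arm --pt "-0.0008 -0.006 -0.0003" --pt "-0.0015 -0.012 -0.0005" --pt "-0.0023 -0.018 -0.0008" --pt "-0.0031 -0.024 -0.0011" --pt "-0.0038 -0.03 -0.0014" --pt "-0.0046 -0.036 -0.0016" --pt "-0.0054 -0.042 -0.0019" --pt "-0.0062 -0.048 -0.0022" --pt "-0.0069 -0.054 -0.0024" --pt "-0.0077 -0.06 -0.0027" --spin '[0,0,0,0,0,0,0,0,0,0]' --fingers '[-1,-1,-1,-1,-1,-1,-1,-1,-1,-1]'

```text
time: 11.67
tool_pos: [501.4, -214.2, 89.0]
eef_rot: [-3.142, 0.0, 1.441]
contact_force: [-0.1, -0.6, -0.8]
width: -0.2
gripper_force: 0.2
```

Call:
jog_arm --pt "-0.0008 -0.006 -0.0003" --pt "-0.0015 -0.012 -0.0005" --pt "-0.0023 -0.018 -0.0008" --pt "-0.0031 -0.024 -0.0011" --pt "-0.0038 -0.03 -0.0014" --pt "-0.0046 -0.036 -0.0016" --pt "-0.0054 -0.042 -0.0019" --pt "-0.0062 -0.048 -0.0022" --pt "-0.0069 -0.054 -0.0024" --pt "-0.0077 -0.06 -0.0027" --spin '[0,0,0,0,0,0,0,0,0,0]' --fingers '[-1,-1,-1,-1,-1,-1,-1,-1,-1,-1]'

```text
time: 12.5
tool_pos: [499.5, -229.1, 88.3]
eef_rot: [-3.142, -0.0, 1.441]
contact_force: [-0.2, 0.2, 0.2]
width: 0.3
gripper_force: 0.0
```

Call:
jog_arm --pt "-0.003 -0.02 0" --pt "-0.006 -0.05 0" --pt "-0.01 -0.08 0" --pt "-0.014 -0.11 0" --pt "-0.018 -0.14 0" --pt "-0.018 -0.14 0.1" --pt "-0.018 -0.14 0.25" --pt "-0.018 -0.14 0.4" --pt "-0.018 -0.14 0.5" --pt "-0.018 -0.14 0.5" --spin '[0,0,0,0,0,0,0,0,0,0]' --fingers '[-1,-1,-1,-1,-1,-1,-1,-1,-1,-1]'

```text
time: 13.33
tool_pos: [497.8, -267.1, 220.6]
eef_rot: [3.131, 0.007, 1.441]
contact_force: [0.7, -1.1, -0.0]
width: 0.1
gripper_force: 0.0
```

```bash
python3 - <<'E'
from h import *
p=np.load("p.npy")+[1.5,0,0];m=robot.camera_model("wrist")
for i in range(2):
    o=robot.get_obs();im=robot.read_camera("wrist");T=wristT(m,o)
print(o["time"],o["tool_pos"])
b=cv2.resize(im,None,fx=1.1,fy=1.1)
for P in([-52,-359.5,fl(-360)+52],[52,-359.5,fl(-360)+52],[0,-274.5,fl(-274.5)+69]):
    q=proj(m,world(p,P),T)[0]*1.1;print(q);cv2.drawMarker(b,(int(q[0]),int(q[1])),(0,0,255),0,10,1)
s=robot.read_camera("top")[130:240,130:340]
cv2.imwrite("pics/w7.png",b[:, :]);cv2.imwrite("pics/t7.png",cv2.resize(s,None,fx=3.5,fy=3.5,interpolation=2))
E
```

```text
13.3833 [ 496.63901713 -266.12750343  217.41088088]
[200.35185254 116.20909614]
[355.33010128 115.74962071]
[276.98608568 -41.07219917]
```

View pics/w7.png

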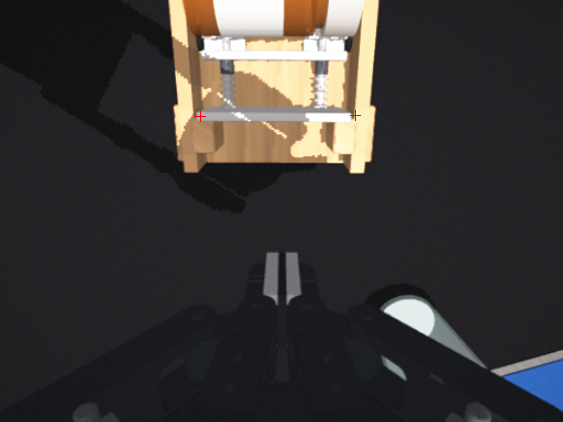

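The plate is against both end blocks at row ~116, matching the predicted markers. The jar is in its cradle and the fingers are clear. I'll let it settle and hand in.

Call:
jog_arm --pt "0 0 0.05" --pt "0 0 0.05" --pt "0 0 0.05" --pt "0 0 0.05" --pt "0 0 0.05" --pt "0 0 0.05" --pt "0 0 0.05" --pt "0 0 0.05" --pt "0 0 0.05" --pt "0 0 0.05" --spin '[0,0,0,0,0,0,0,0,0,0]' --fingers '[-1,-1,-1,-1,-1,-1,-1,-1,-1,-1]'

```text
time: 14.32
tool_pos: [495.0, -264.0, 225.8]
eef_rot: [3.142, -0.0, 1.441]
contact_force: [0.2, 0.5, -0.2]
width: 0.2
gripper_force: 0.0
```

```bash
python3 -c "
from workcell import robot
print(robot.hand_in())"
```

```text
the job is handed in; nothing more can be done
None
```

Handed in at about 14 s, verdict not shown: plunger pressed to its stop, shuttle caught and stopped about 85 mm before the end blocks, then eased home with the jar in its cradle; the buffer squeeze was only simulated (about 8 mm, limit 12), and I did not re-check the beaker and reagent bottle, though the arm never went near them.

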